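# Click the domed stake head onto the bench holder's square drive

## Robot

A 6-joint arm with a two-finger parallel gripper is mounted at the origin on a cart in front of the work surface, level with it; the furniture and walls round the work are solid. World frame = base frame: x ahead of the robot, y to its left, z up, the work surface at z = 0. Lengths are in m, angles in degrees, forces in N, time in s.
With the tool pointing down it reaches from about 0.25 to 0.725 m from the base axis. Payload 9.7 kg.
Tool frame: the origin (TCP) lies midway between the tips of the shut fingers; the grasp point (between the pads) lies 19 mm behind it; z points along the fingers, y is the line along which they close (so a half turn about z gives the same grasp; the last joint's range is limited). The gripper opens to 85 mm and grips with 20 to 120 N. Pads are 22 mm wide; open, the fingers measure 114 mm over their backs; the gripper's body (76 mm by 85 mm) begins 54 mm behind the grasp point. The pads swing forward as they close: fully open they stand 13 mm farther back than shut.
Start: joints at [75.344, 4.979, 10.078, 95.1, 0, 90], TCP at [0.139, 0.532, 0.231] pointing down, gripper open.
Joint ranges: [-179.16, 179.16], [-48.56, 103.87], [-65.8, 70.77], [-126.05, 130.52], [-82.76, 87.17], [-180, 180]. Speed limits (degrees/s): [127.2, 127.2, 147.25, 180, 180, 180].

## Interface

Orientations are given as [roll, pitch, yaw] about the fixed x, y, z axes, in that order (R = Rz(yaw) Ry(pitch) Rx(roll)).
In Python, from workcell import bot gives the robot as it stands.
- The arm moves only by the shell command python3 -m crank 'ROWS' [FORCE]. ROWS is JSON, a list of rows, each an object with "gripper": the finger opening in mm, from 0 to 85.4; "travel": the shift along the tool's x, y, z in mm, a list of three; "twist": the turn, a rotation vector about the tool's x, y, z in rad, a list of three. In form: [{"gripper": gripper, "travel": [tx, ty, tz], "twist": [rx, ry, rz]}, ...]. A call has 1 to 12 rows; each row shifts and turns the commanded pose from where the row before left it, along the tool's axes as they then stand; what a row does not reach is not made up. A row lasts 1/8 s, in which the tool goes at most 62.5 mm and 10.7 degrees, less where a joint would pass 70% of its speed; a pose out of reach is approached as far as the arm can. A call is refused whole if a number of a shift passes 62.5 or a number of a turn 0.188, either way. A call with a gripper value outside its range is refused whole. The fingers move at their own pace and stop on an object; FORCE is the grip in N (left out, the last holds). Time passes only in rows, so rows that do not move let the fingers close. It gives the time, the measured TCP pose, the force, the opening and the grip force at its end, in the units of the state.
- bot.get_obs(): the state, without advancing time (a new reading comes with each control period).
- bot.camera(name): name is "side" or "top" or "wrist"; returns the picture (420x560x3 uint8, red, green, blue); there is no depth.
- bot.calibration(name): a dict with "vfov" (degrees; the focal length in pixels is half the picture's height over the tangent of half this angle, whatever the lens; pixels are square), "cx", "cy" (the principal point, pixels), "k1" (the pictures are not rectified: a ray, as slopes to the right and down, at radius r is drawn at 1 + k1 r^2 times it, then the intrinsics apply), "camera_from_world" (4x4, takes a point from world to camera coordinates). Camera axes: x right, y down, z forward; pixel columns grow to the right and rows downward; lengths in m; the calibration is good to about 2 mm. A picture is of the moment at which its call begins: read the wrist's pose just before it. calibration takes no time and is no camera call; for the wrist camera it gives the pose at the moment of the call.
- bot.job_done(): hands the job in; it is judged then, once.
The state is a dict: "time": time; "q": joint angles; "qd": joint speeds; "joint_efforts": joint torques, N m; "ee_pos": TCP position; "tcp_rot": TCP orientation; "wrist_force": force on the tool from outside, world axes, zero at the start; "torque": the same for the moment, N m; "opening": finger opening in m; "grasp_force": force on a finger pad.
Only numpy, scipy, OpenCV 4.12 (cv2) and the standard library are available. Lean on these libraries where they do the work, as an engineer would, in place of code of your own. Each camera call takes 0.05 s, during which the arm holds its last target. There are 200 camera calls.

## Task

Fit the domed stake head onto the upright square drive of the stake holder: hold it while you guide it on, press it straight down until the spring ball clicks into the dimple and the head sits fully home on the shoulder, then let go. Leave the flat-topped and the pointed heads and the other loose things on the table where they are.

Things in the scene. Friction and masses are not known exactly. Their poses are not given: they have to be found in the camera images.
- domed_head: the head to fit: loose aluminium, upright, 0.24-0.38 kg. Square body 44 x 44 mm, 58 high, corners chamfered (flats 30 mm wide); on top a smooth round dome, 41 mm wide, to 82.5 mm. Underside: square socket 26.2 mm wide, 32 deep, parallel to the flats, a dimple in each wall, so any quarter turn fits. Origin: centre of the underside; z up; x, y at right angles to the flats
- flat_head: bystander: same body and material as the domed head, but with a flat-ended round cylinder on top, 41 mm in diameter, 82 mm high overall. Origin: centre of the underside.
- cone_head: bystander: same body and material as the domed head, but with a blunt cone on top, 82.5 mm high overall. Origin: centre of the underside.
- stake_holder: holder bolted to the table, standing elsewhere each time. Grey plate 100 x 120 x 12 mm with 4 bolts; round grey boss, 62 to 72 mm wide, its flat top (the shoulder) at 45 mm; on it the dark steel drive, 25 mm square, 30 tall, the last 6 mm tapering to 17 mm square. Drive faces at right angles to x and y. Origin: centre of the plate's underside; z up
- drive_seat (a point): centre of the shoulder at the foot of the square drive, 45 mm above the table, axes as the holder's. The head is home when its origin is here.
- drive_top (a point): centre of the drive's top face, 75 mm above the table (30 mm above the shoulder).
- ball (a joint): spring ball, 7 mm radius, in the drive's -x face, centred 15 mm above the shoulder: 0 = fully out (4 mm proud), up to 0.006 m = pressed in. It meets the head about 21 mm above home and carries its weight; a push of about 10 N on top of the weight drives it in about 3 mm, and it springs out into the dimple in the last 8 mm, before the head bottoms on the shoulder
- bench_block: bystander: loose steel block, 65 x 65 x 20 mm. Origin: centre of the underside.
- charcoal: bystander: loose black charcoal block, 36 x 62 x 28 mm. Origin: centre of the underside.
There are look-alikes about, which are no part of the job. Leave any green or purple look-alike of the domed_head alone.

How it is judged:
By the outcome, as a careful person would: the job done as asked, in the order asked, and still so for the second after the job is handed in, with the robot touching nothing.
It also fails if it takes over 45 s, if anything falls off the work surface, if the arm or the gripper's body presses on something with over 40 N, if the wrist force passes 120 N, or if a joint passes its speed limit or range.

## Working session

There is one attempt and no reset: what is moved stays moved. The work goes in short steps, Python scripts to look and compute and a shell command to move; the robot and the scene stay as the last step left them, time stands still between calls to the robot, and variables do not carry over. Pictures are saved under pics/ and viewed, at most 10 in all, crops included, and the job is handed in when it is done.

```bash
mkdir -p pics; ls; cat > h.py <<'E'
import numpy as np, cv2
from workcell import bot
def ray(c,u,v):
    f=210/np.tan(np.radians(c['vfov']/2)); d=np.array([(u-c['cx'])/f,(v-c['cy'])/f])
    s=d.copy()
    for _ in range(20): s=d/(1+c['k1']*(s@s))
    M=np.array(c['camera_from_world']); R=M[:3,:3]
    return -R.T@M[:3,3], R.T@np.array([s[0],s[1],1])
def onz(c,u,v,z):
    o,d=ray(c,u,v); return o+d*(z-o[2])/d[2]
def proj(c,p):
    f=210/np.tan(np.radians(c['vfov']/2)); M=np.array(c['camera_from_world'])
    q=M[:3,:3]@np.array(p)+M[:3,3]; s=q[:2]/q[2]; s=s*(1+c['k1']*(s@s)); return s*f+[c['cx'],c['cy']]
def snap(n,f):
    c=bot.calibration(n); im=bot.camera(n)[:,:,::-1].copy(); cv2.imwrite('pics/'+f+'.png',im); return c,im
E
python3 - <<'E'
from h import *
for n in('top','side'):
    c,_=snap(n,n+'0'); print(n,c['vfov'],c['cx'],c['cy'],c['k1'],ray(c,280,210))
print(bot.get_obs())
E
```

```text
pics
top 56.8590523302567 285.7666812013549 209.5031472011151 -0.04723820681983497 (array([0.45262382, 0.0776293 , 0.92925641]), array([ 0.18482651,  0.00485939, -0.98287242]))
side 50.61278168338138 285.6567953603905 211.36323550347305 0.007228350063738378 (array([0.41345939, 0.76197108, 0.57753617]), array([ 0.22870752, -0.79166197, -0.56668848]))
{'time': 0.1, 'q': array([ 7.53429332e+01,  5.00819899e+00,  1.00404886e+01,  9.50993431e+01,
       -1.71879594e-04,  8.99992036e+01]), 'qd': array([-0.05087917,  0.00589749,  0.10436599,  0.01482589, -0.01123031,
        0.00033473]), 'joint_efforts': array([ 9.57140219e-04, -5.21561337e+01,  4.65652978e+01,  1.60027191e-02,
        5.43481463e-05,  4.01594619e-06]), 'ee_pos': array([0.13911974, 0.53191308, 0.23066495]), 'tcp_rot': array([-1.79932947e+02,  1.70947423e-04,  1.65343730e+02]), 'wrist_force': array([ 0.11288431, -0.00699397, -0.10205422]), 'torque': array([-0.00358045, -0.01396937,  0.01764482]), 'grasp_force': 0.0, 'opening': 0.08563070051441977}
```

View pics/top0.png

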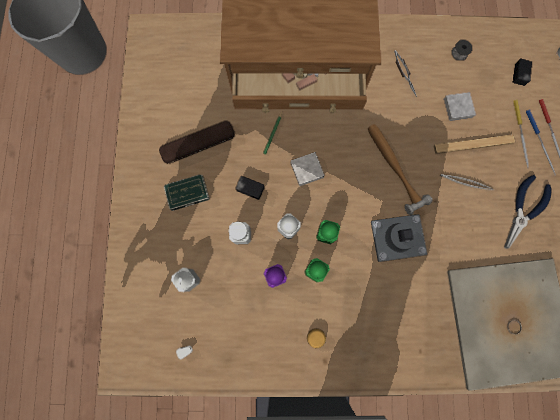

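View pics/side0.png

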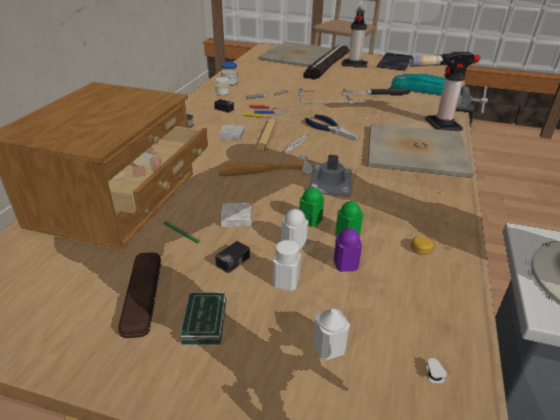

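The top view shows the domed head at about (289,225), flat head (239,232), cone (183,280), green look-alikes (328,232) and (317,270), purple (275,275), and the holder at (402,238). The side view confirms the dome at (295,225).

```bash
python3 - <<'E'
from h import *
im=cv2.imread('pics/top0.png'); c=bot.calibration('top'); s=bot.calibration('side')
for n,u,v,z in [('dome',289,225,.065),('flat',239,230,.082),('cone',183,280,.05),('green1',328,232,.06),('green2',317,270,.06),('purple',275,275,.06),('drivetop',406,235,.075),('block',308,168,.02),('charcoal',250,187,.028),('plate',400,238,.012)]:
    p=onz(c,u,v,z); print(n,p.round(3),proj(s,p).round())
# holder plate corners from bolts etc
a=cv2.resize(im[205:295,255:345],(540,540),interpolation=cv2.INTER_CUBIC)[:, :400]
b=cv2.resize(im[205:272,365:435],(400,383),interpolation=cv2.INTER_CUBIC)
o=np.zeros((540,800,3),np.uint8); o[:,:400]=a; o[:383,400:]=b; cv2.imwrite('pics/z.png',o)
E
```

```text
dome [0.581 0.062 0.065] [297. 218.]
flat [0.567 0.172 0.082] [288. 246.]
cone [0.459 0.299 0.05 ] [334. 326.]
green1 [ 0.566 -0.027  0.06 ] [314. 198.]
green2 [ 0.481 -0.     0.06 ] [351. 212.]
purple [0.47  0.093 0.06 ] [349. 240.]
drivetop [ 0.557 -0.199  0.075] [334. 157.]
block [0.728 0.014 0.02 ] [237. 210.]
charcoal [0.678 0.154 0.028] [235. 251.]
plate [ 0.557 -0.205  0.012] [332. 178.]
```

View pics/z.png

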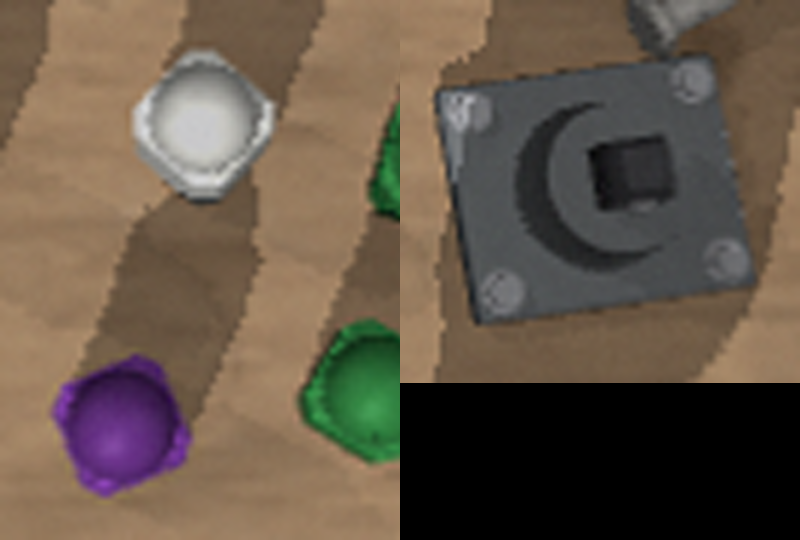

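The enlarged crop shows the domed head turned about 45° and the holder about 8°. I'll turn the tool, go above the head and take a wrist look.

```bash
python3 -m crank '[{"gripper":85,"travel":[0,0,0],"twist":[0,0,0.177]},{"gripper":85,"travel":[0,0,0],"twist":[0,0,0.177]},{"gripper":85,"travel":[0,0,0],"twist":[0,0,0.176]}]' && python3 -m crank '[{"gripper":85,"travel":[-54,-2,0],"twist":[0,0,0]},{"gripper":85,"travel":[-54,-2,0],"twist":[0,0,0]},{"gripper":85,"travel":[-54,-2,0],"twist":[0,0,0]},{"gripper":85,"travel":[-54,-2,0],"twist":[0,0,0]},{"gripper":85,"travel":[-54,-2,0],"twist":[0,0,0]},{"gripper":85,"travel":[-54,-2,0],"twist":[0,0,0]},{"gripper":85,"travel":[-54,-2,0],"twist":[0,0,0]},{"gripper":85,"travel":[-54,-2,0],"twist":[0,0,0]},{"gripper":85,"travel":[-54,-2,0],"twist":[0,0,0]},{"gripper":85,"travel":[-54,-1,0],"twist":[0,0,0]},{"gripper":85,"travel":[-54,-1,0],"twist":[0,0,0]},{"gripper":85,"travel":[-51,0,0],"twist":[0,0,0]}]' && python3 -m crank '[{"gripper":85,"travel":[0,0,0],"twist":[0,0,0]}]'
python3 - <<'E'
from h import *
o=bot.get_obs(); print(o['ee_pos'],o['tcp_rot'],o['q'])
c,im=snap('wrist','w1'); print(ray(c,280,210),proj(c,[.581,.062,.065]))
E
```

```text
time: 0.48
ee_pos: [0.1391, 0.532, 0.2309]
tcp_rot: [-180.0, 0.0, 134.6]
wrist_force: [0.4, -0.7, 0.0]
opening: 0.0852
grasp_force: 0.0
time: 1.98
ee_pos: [0.5819, 0.0601, 0.2309]
tcp_rot: [-180.0, -0.0, 135.0]
wrist_force: [-0.0, 0.5, -0.0]
opening: 0.0848
grasp_force: 0.0
time: 2.1
ee_pos: [0.5823, 0.0592, 0.2296]
tcp_rot: [-179.9, -0.1, 134.8]
wrist_force: [0.3, 0.1, -0.0]
opening: 0.0853
grasp_force: 0.0
[0.58234094 0.05921139 0.22956039] [-1.79891930e+02 -6.36521948e-02  1.34775943e+02] [ 5.81476808e+00  1.00407780e+01  1.54888507e+01  9.55721291e+01
 -1.84596416e-02  5.10387852e+01]
(array([0.53574767, 0.10711235, 0.37275655]), array([ 0.17412435, -0.17799041, -0.9686353 ])) [280.93555447 194.85494443]
```

View pics/w1.png

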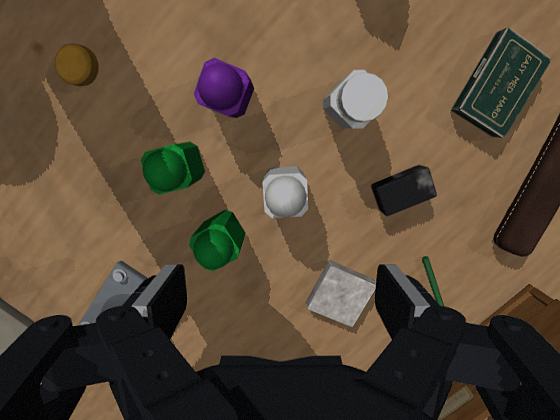

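The wrist view shows the domed head at (286,193), body edges slightly tilted, purple at (223,87), greens at (172,167)/(217,240). Now measuring centre and yaw.

```bash
python3 - <<'E'
from h import *
c=bot.calibration('wrist'); im=cv2.imread('pics/w1.png'); o=bot.get_obs()
hsv=cv2.cvtColor(im,cv2.COLOR_BGR2HSV)
m=((hsv[:,:,1]<45)&(hsv[:,:,2]>90)).astype(np.uint8); mm=np.zeros_like(m); mm[155:235,250:325]=m[155:235,250:325]
cs,_=cv2.findContours(mm,0,1); k=max(cs,key=cv2.contourArea); print(cv2.boundingRect(k),cv2.minAreaRect(k))
# ground-plane rectified at rim height .058
P=np.array([onz(c,*q[0],.058)[:2]*1000 for q in k],np.float32); print('rim-plane',cv2.minAreaRect(P))
crop=cv2.resize(im[155:235,245:325],(560,560),interpolation=cv2.INTER_CUBIC)
cv2.drawContours(crop,[((k-[245,155])*7).astype(np.int32)],-1,(0,0,255),1)
cv2.imwrite('pics/w1z.png',crop)
for q in [(286,193)]: print(onz(c,*q,.065))
E
```

```text
(262, 166, 46, 52) ((284.9030456542969, 191.75537109375), (50.20037078857422, 44.875247955322266), 86.8201675415039)
rim-plane ((582.0628051757812, 66.95411682128906), (44.37507629394531, 50.80029296875), 48.07345962524414)
[0.58228727 0.06807473 0.065     ]
```

View pics/w1z.png

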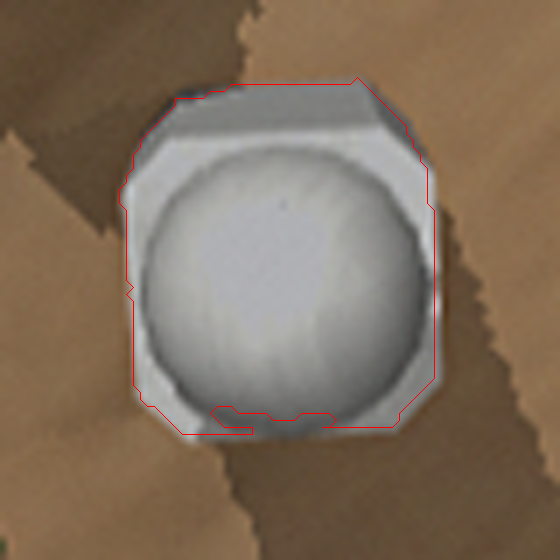

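```bash
python3 - <<'E'
from h import *
im=None; c=bot.calibration('wrist')
Z=lambda x,y,z=.058: onz(c,245+(x-3)/7,155+(y-3)/7,z)[:2]*1000
E={'front':((172,137),(383,125)),'back':((195,440),(398,428)),'left':((124,195),(134,383)),'right':((432,195),(441,378))}
M=[]
for n,(a,b) in E.items():
    A,B=Z(*a),Z(*b); d=B-A; print(n,A.round(1),B.round(1),'len',np.linalg.norm(d).round(1),'ang',np.degrees(np.arctan2(d[1],d[0])).round(1)%90); M.append((A+B)/2)
print('fb',np.linalg.norm(M[0]-M[1]),(M[0]+M[1])/2,'lr',np.linalg.norm(M[2]-M[3]),(M[2]+M[3])/2,'dome',Z(285,290,.062))
o=bot.get_obs();print(o['ee_pos'],o['tcp_rot'])
E
```

```text
front [558.3  68.8] [578.   90.8] len 29.6 ang 48.2
back [591.5  39.6] [611.1  61.7] len 29.5 ang 48.4
left [559.2  58.2] [579.3  39.5] len 27.4 ang 47.1
right [590.   88.8] [610.1  71.2] len 26.7 ang 48.8
fb 44.12990072764371 [584.73114916  65.2256156 ] lr 43.83601525691816 [584.66623717  64.42323659] dome [584.3841748   65.06383973]
[0.58133105 0.06049117 0.23007063] [-1.79909299e+02 -7.78806789e-02  1.34841399e+02]
```

The rim measures 44.1 × 43.8 mm, as it should, with the centre at (584.6, 64.9) and yaw 48°. Descending and gripping.

```bash
python3 -m crank '[{"gripper":85,"travel":[0.5,5.5,0],"twist":[0,0,-0.058]},{"gripper":85,"travel":[0,0,40],"twist":[0,0,0]},{"gripper":85,"travel":[0,0,45],"twist":[0,0,0]},{"gripper":85,"travel":[0,0,45],"twist":[0,0,0]},{"gripper":85,"travel":[0,0,45],"twist":[0,0,0]},{"gripper":85,"travel":[0,0,29],"twist":[0,0,0]},{"gripper":85,"travel":[0,0,0],"twist":[0,0,0]}]' && python3 -m crank '[{"gripper":40,"travel":[0,0,0],"twist":[0,0,0]},{"gripper":40,"travel":[0,0,0],"twist":[0,0,0]},{"gripper":40,"travel":[0,0,0],"twist":[0,0,0]},{"gripper":30,"travel":[0,0,0],"twist":[0,0,0]},{"gripper":30,"travel":[0,0,0],"twist":[0,0,0]},{"gripper":30,"travel":[0,0,0],"twist":[0,0,0]}]' 70
```

```text
time: 3.02
ee_pos: [0.5822, 0.0667, 0.0253]
tcp_rot: [-179.8, -0.2, 138.4]
wrist_force: [0.1, -0.7, 0.4]
opening: 0.0852
grasp_force: 0.0
time: 3.78
ee_pos: [0.5854, 0.066, 0.0293]
tcp_rot: [179.9, 0.1, 138.3]
wrist_force: [-1.9, 1.1, 6.8]
opening: 0.043
grasp_force: 72.6
```

Gripped at 43 mm. Lift, and refine the holder from the top picture already taken.

```bash
python3 -m crank '[{"gripper":30,"travel":[0,0,-20],"twist":[0,0,0]},{"gripper":30,"travel":[0,0,-45],"twist":[0,0,0]},{"gripper":30,"travel":[0,0,-45],"twist":[0,0,0]},{"gripper":30,"travel":[0,0,-40],"twist":[0,0,0]},{"gripper":30,"travel":[0,0,0],"twist":[0,0,0]}]'
python3 - <<'E'
from h import *
c=bot.calibration('top')
# crop scale 400/70, origin (365,205)
Z=lambda x,y,z: onz(c,365+(x-400-2.4)/5.714,205+(y-2.4)/5.714,z)[:2]*1000
K=[Z(*p,.012) for p in((438,91),(711,57),(754,283),(476,323))]
for i in range(4):
    d=K[(i+1)%4]-K[i]; print(K[i].round(1),np.linalg.norm(d).round(1),np.degrees(np.arctan2(d[1],d[0])).round(1)%90)
print(np.mean(K,0))
B=[Z(*p,.016) for p in((473,112),(693,82),(727,258),(503,292))]; print(np.mean(B,0))
E
```

```text
time: 4.4
ee_pos: [0.5859, 0.0661, 0.1812]
tcp_rot: [179.7, 0.2, 138.3]
wrist_force: [0.7, -0.2, -2.3]
opening: 0.0428
grasp_force: 72.0
[ 599.6 -137.2] 118.2 7.099999999999994
[ 614.2 -254.6] 96.4 7.199999999999989
[ 518.6 -266.7] 118.7 7.799999999999997
[ 502.5 -149.1] 97.8 7.0
[ 558.7482966  -201.89974945]
[ 559.15803739 -202.44212286]
```

```bash
python3 -m crank '[{"gripper":30,"travel":[0,0,0],"twist":[0,0,0.179]},{"gripper":30,"travel":[0,0,0],"twist":[0,0,0.179]},{"gripper":30,"travel":[0,0,0],"twist":[0,0,0.179]},{"gripper":30,"travel":[0,0,0],"twist":[0,0,0.18]}]' && python3 -m crank '[{"gripper":30,"travel":[-25,-4,0],"twist":[0,0,0]},{"gripper":30,"travel":[-45,-8,0],"twist":[0,0,0]},{"gripper":30,"travel":[-45,-9,0],"twist":[0,0,0]},{"gripper":30,"travel":[-45,-9,0],"twist":[0,0,0]},{"gripper":30,"travel":[-45,-9,0],"twist":[0,0,0]},{"gripper":30,"travel":[-45,-9,0],"twist":[0,0,0]},{"gripper":30,"travel":[-45,-8,0],"twist":[0,0,0]},{"gripper":30,"travel":[-30,-4,0],"twist":[0,0,0]},{"gripper":30,"travel":[0,0,0],"twist":[0,0,0]},{"gripper":30,"travel":[0,0,0],"twist":[0,0,0]}]'
python3 - <<'E'
from h import *
o=bot.get_obs(); print(o['ee_pos'],o['tcp_rot'],o['q'])
c,im=snap('wrist','w2'); print(proj(c,[.559,-.202,.075]))
np.save('w2.npy',c,allow_pickle=True)
E
```

```text
time: 4.9
ee_pos: [0.584, 0.0659, 0.1758]
tcp_rot: [-179.9, -0.0, 96.9]
wrist_force: [-0.3, -0.1, -2.2]
opening: 0.0431
grasp_force: 72.0
time: 6.15
ee_pos: [0.5655, -0.2635, 0.1762]
tcp_rot: [-179.9, -0.1, 97.2]
wrist_force: [0.3, 0.1, -2.9]
opening: 0.0429
grasp_force: 71.8
[ 0.56546516 -0.26350264  0.1762345 ] [-1.79929703e+02 -6.59483979e-02  9.72115599e+01] [-2.49935531e+01  1.46102201e+01  1.49325646e+01  9.04169730e+01
  1.83371754e-02  5.77948314e+01]
[281.42475374 134.80803161]
```

View pics/w2.png

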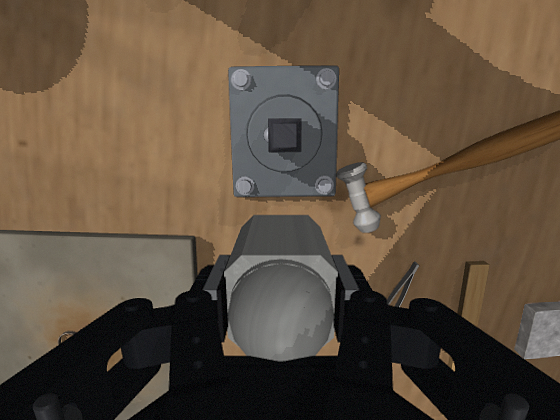

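The wrist view shows the holder with drive at about (285,135), the held head at (280,290) square in the fingers. Zoom on both.

```bash
python3 - <<'E'
from h import *
im=cv2.imread('pics/w2.png')
g=lambda a:np.clip(a.astype(float)*1.8+10,0,255).astype(np.uint8)
a=cv2.resize(g(im[105:165,255:315]),(420,420),interpolation=cv2.INTER_CUBIC)
b=cv2.resize(im[205:365,205:355],(375,400),interpolation=cv2.INTER_CUBIC)
o=np.zeros((420,800,3),np.uint8); o[:,:420]=a; o[:400,425:]=b; cv2.imwrite('pics/w2z.png',o)
E
```

```text
(no output)
```

View pics/w2z.png

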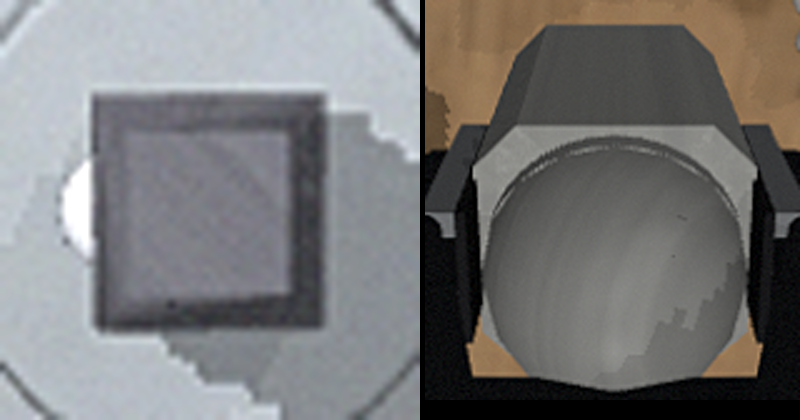

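```bash
python3 - <<'E'
from h import *
c=np.load('w2.npy',allow_pickle=True).item()
D=lambda x,y,z: onz(c,255+(x-3)/7,105+(y-3)/7,z)[:2]*1000
H=lambda x,y,z: onz(c,205+(x-425-.75)/2.5,205+(y-.75)/2.5,z)[:2]*1000
ang=lambda d: (np.degrees(np.arctan2(d[1],d[0]))%90).round(1)
for nm,K,z in(('top',((125,131),(290,131),(292,299),(127,304)),.075),('out',((93,94),(327,93),(326,328),(96,329)),.069)):
    K=[D(*k,z) for k in K]
    print(nm,np.mean(K,0).round(1),[(np.linalg.norm(K[(i+1)%4]-K[i]).round(1),ang(K[(i+1)%4]-K[i])) for i in range(4)])
tx=np.array([np.cos(np.radians(97.2)),np.sin(np.radians(97.2))])
for nm,A,B,z in(('bot',(545,26),(684,26),.149),('rim',(517,126),(711,126),.207),('bot',(545,26),(684,26),.152),('rim',(517,126),(711,126),.210)):
    a,b=H(*A,z),H(*B,z); print(nm,z,np.linalg.norm(a-b).round(1),ang(b-a),'ctr',((a+b)/2-22*tx).round(1))
im=cv2.imread('pics/w2.png')
E
```

```text
top [ 561.2 -202.3] [(np.float64(17.3), np.float64(7.3)), (np.float64(17.4), np.float64(8.6)), (np.float64(17.6), np.float64(9.0)), (np.float64(17.9), np.float64(7.6))]
out [ 561.5 -201.9] [(np.float64(25.0), np.float64(7.5)), (np.float64(24.9), np.float64(7.8)), (np.float64(25.2), np.float64(7.5)), (np.float64(24.9), np.float64(7.5))]
bot 0.149 30.5 7.2 ctr [ 566.3 -264.9]
rim 0.207 29.1 7.2 ctr [ 566.1 -264.6]
bot 0.152 29.9 7.2 ctr [ 566.2 -264.1]
rim 0.21 28.3 7.2 ctr [ 566.  -263.4]
```

Drive outline 25.0 mm square checks out: centre (561.4, −202.0), yaw 7.5°; held head centre (566.2, −264.6), yaw 7.2°. Move over and descend to just above the drive.

```bash
python3 -m crank '[{"gripper":30,"travel":[20,1,0],"twist":[0,0,-0.005]},{"gripper":30,"travel":[25,1,0],"twist":[0,0,0]},{"gripper":30,"travel":[17.7,1.1,0],"twist":[0,0,0]},{"gripper":30,"travel":[0,0,0],"twist":[0,0,0]},{"gripper":30,"travel":[0,0,30],"twist":[0,0,0]},{"gripper":30,"travel":[0,0,25],"twist":[0,0,0]},{"gripper":30,"travel":[0,0,12],"twist":[0,0,0]},{"gripper":30,"travel":[0,0,0],"twist":[0,0,0]},{"gripper":30,"travel":[0,0,0],"twist":[0,0,0]}]'
python3 - <<'E'
from h import *
o=bot.get_obs(); print(o['ee_pos'],o['tcp_rot'],o['wrist_force'])
c,im=snap('side','s3')
a=im[90:210,270:390]; cv2.imwrite('pics/s3z.png',cv2.resize(a,(600,600),interpolation=cv2.INTER_CUBIC))
E
```

```text
time: 7.32
ee_pos: [0.5612, -0.2017, 0.1115]
tcp_rot: [179.9, 0.0, 97.5]
wrist_force: [0.1, -0.4, -2.6]
opening: 0.0431
grasp_force: 71.9
[ 0.5612268  -0.20166237  0.11146783] [1.79924220e+02 4.18901697e-02 9.75021784e+01] [ 0.13555561 -0.41611428 -2.64213945]
```

View pics/s3z.png

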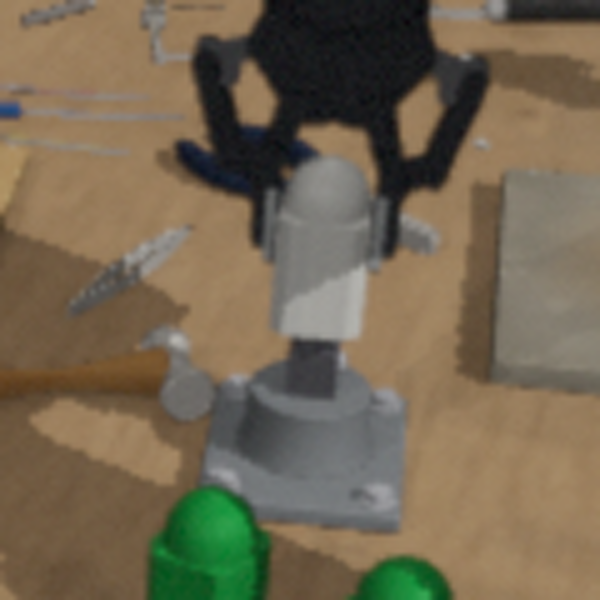

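The side view shows the head upright and centred just above the drive. Descending in small steps, watching force.

```bash
python3 -m crank '[{"gripper":30,"travel":[0,0,4],"twist":[0,0,0]},{"gripper":30,"travel":[0,0,4],"twist":[0,0,0]},{"gripper":30,"travel":[0,0,3],"twist":[0,0,0]},{"gripper":30,"travel":[0,0,0],"twist":[0,0,0]}]' && python3 -m crank '[{"gripper":30,"travel":[0,0,3],"twist":[0,0,0]},{"gripper":30,"travel":[0,0,2],"twist":[0,0,0]},{"gripper":30,"travel":[0,0,0],"twist":[0,0,0]}]'; python3 -c "
from h import *
print(bot.get_obs()['torque'])"
```

```text
time: 7.88
ee_pos: [0.5606, -0.2014, 0.0989]
tcp_rot: [-180.0, -0.0, 97.5]
wrist_force: [0.5, -1.0, -1.8]
opening: 0.0429
grasp_force: 71.9
time: 8.25
ee_pos: [0.5605, -0.2012, 0.0942]
tcp_rot: [-180.0, -0.0, 97.5]
wrist_force: [-1.7, 2.5, 0.9]
opening: 0.043
grasp_force: 72.4
[ 0.70023206  0.38712372 -0.05017709]
```

Ball contact height is reached, about 22 mm above home, with small side forces. Continue.

```bash
python3 -m crank '[{"gripper":30,"travel":[0.3,-0.2,3],"twist":[0,0,0]},{"gripper":30,"travel":[0,0,2],"twist":[0,0,0]},{"gripper":30,"travel":[0,0,0],"twist":[0,0,0]}]' && python3 -m crank '[{"gripper":30,"travel":[0,0,3],"twist":[0,0,0]},{"gripper":30,"travel":[0,0,0],"twist":[0,0,0]}]'
```

```text
time: 8.62
ee_pos: [0.56, -0.2012, 0.0898]
tcp_rot: [-180.0, 0.0, 97.5]
wrist_force: [-4.5, 2.0, 3.5]
opening: 0.0429
grasp_force: 72.5
time: 8.88
ee_pos: [0.5599, -0.2012, 0.0864]
tcp_rot: [-179.9, -0.0, 97.5]
wrist_force: [-4.9, 1.7, 2.6]
opening: 0.043
grasp_force: 72.5
```

Going on smoothly; the ball is being pressed in.

```bash
python3 -m crank '[{"gripper":30,"travel":[0,-0.3,3],"twist":[0,0,0]},{"gripper":30,"travel":[0,0,3],"twist":[0,0,0]},{"gripper":30,"travel":[0,0,0],"twist":[0,0,0]}]' && python3 -m crank '[{"gripper":30,"travel":[0,0,3],"twist":[0,0,0]},{"gripper":30,"travel":[0,0,2],"twist":[0,0,0]},{"gripper":30,"travel":[0,0,0],"twist":[0,0,0]}]' && python3 -m crank '[{"gripper":30,"travel":[0,0,2],"twist":[0,0,0]},{"gripper":30,"travel":[0,0,0],"twist":[0,0,0]}]'
```

```text
time: 9.25
ee_pos: [0.5599, -0.2012, 0.0797]
tcp_rot: [-180.0, -0.0, 97.5]
wrist_force: [-1.0, 2.2, -1.7]
opening: 0.0429
grasp_force: 72.4
time: 9.62
ee_pos: [0.5604, -0.2011, 0.0749]
tcp_rot: [180.0, -0.0, 97.5]
wrist_force: [-0.3, 3.8, -4.3]
opening: 0.043
grasp_force: 72.4
time: 9.88
ee_pos: [0.5604, -0.2011, 0.0744]
tcp_rot: [179.9, 0.0, 97.5]
wrist_force: [-3.2, 4.6, 5.7]
opening: 0.0432
grasp_force: 73.4
```

```bash
python3 -m crank '[{"gripper":30,"travel":[0,0,2],"twist":[0,0,0]},{"gripper":30,"travel":[0,0,0],"twist":[0,0,0]}]' && python3 -m crank '[{"gripper":30,"travel":[0,0,1.5],"twist":[0,0,0]},{"gripper":30,"travel":[0,0,0],"twist":[0,0,0]}]'
```

```text
time: 10.12
ee_pos: [0.5605, -0.201, 0.0743]
tcp_rot: [179.9, 0.0, 97.5]
wrist_force: [-8.0, 6.5, 18.5]
opening: 0.0432
grasp_force: 75.2
time: 10.38
ee_pos: [0.5605, -0.2011, 0.0743]
tcp_rot: [179.8, 0.1, 97.5]
wrist_force: [-13.0, 9.4, 28.5]
opening: 0.043
grasp_force: 76.6
```

A hard stop at TCP z 0.0743 equals the grasp height 0.0293 plus 45 mm, so the head is home. Unload, release, retract.

```bash
python3 -m crank '[{"gripper":30,"travel":[0,0,-4],"twist":[0,0,0]},{"gripper":85,"travel":[0,0,0],"twist":[0,0,0]},{"gripper":85,"travel":[0,0,0],"twist":[0,0,0]},{"gripper":85,"travel":[0,0,0],"twist":[0,0,0]},{"gripper":85,"travel":[0,0,0],"twist":[0,0,0]},{"gripper":85,"travel":[0,0,0],"twist":[0,0,0]}]' && python3 -m crank '[{"gripper":85,"travel":[0,0,-15],"twist":[0,0,0]},{"gripper":85,"travel":[0,0,-40],"twist":[0,0,0]},{"gripper":85,"travel":[0,0,-45],"twist":[0,0,0]},{"gripper":85,"travel":[0,0,-30],"twist":[0,0,0]},{"gripper":85,"travel":[0,0,0],"twist":[0,0,0]},{"gripper":85,"travel":[0,0,0],"twist":[0,0,0]}]'
python3 - <<'E'
from h import *
c,im=snap('side','s4'); cw,w=snap('wrist','w4')
for z in(.103,.1275): print(proj(c,[.561,-.202,z])-[280,100])
o=np.zeros((600,800,3),np.uint8); o[:500,:400]=cv2.resize(im[100:200,290:370],(400,500),interpolation=cv2.INTER_CUBIC)
o[:300,400:]=cv2.resize(w,(400,300)); o[300:,400:]=cv2.resize(cv2.imread('pics/s4.png'),(400,300)); cv2.imwrite('pics/f.png',o)
E
```

```text
time: 11.12
ee_pos: [0.5602, -0.2013, 0.0737]
tcp_rot: [-180.0, -0.0, 97.5]
wrist_force: [0.2, 0.4, -0.1]
opening: 0.0852
grasp_force: 0.0
time: 11.88
ee_pos: [0.5601, -0.2012, 0.2036]
tcp_rot: [-180.0, -0.0, 97.5]
wrist_force: [-0.3, 0.9, -1.2]
opening: 0.085
grasp_force: 0.0
[53.75084955 45.7504687 ]
[54.6437855  36.38013544]
```

View pics/f.png

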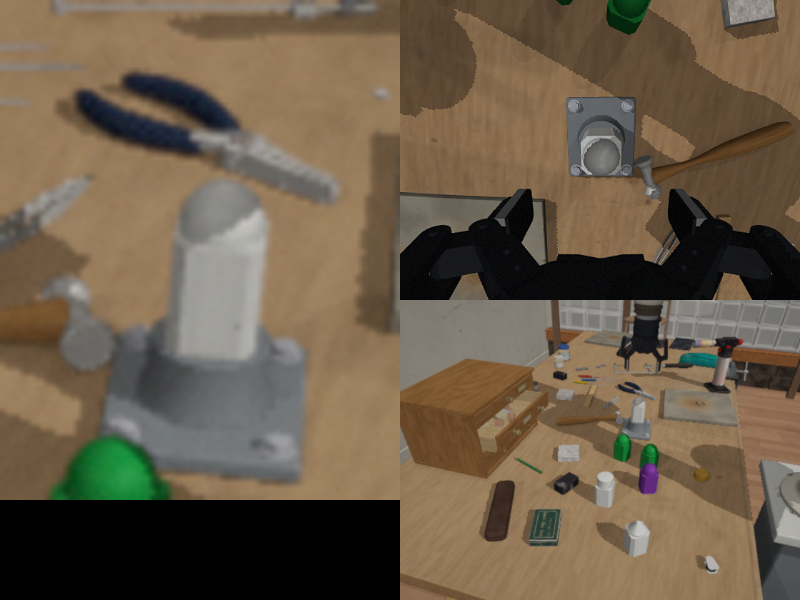

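The pictures show the head sitting flush on the shoulder with no drive visible. The dome top is at crop row 182 (pixel row 136), as predicted for home, and the other things are in place.

```bash
python3 -c "
from h import *
print(bot.job_done())"
```

```text
the job is handed in; nothing more can be done
None
```

The domed head is pressed fully home on the drive and released, nothing else looks moved in the final pictures, and the job was handed in at about 12 s; no verdict came back.

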